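# Close and seal the gauge pot

### The arm

A 6-joint arm with a two-finger parallel gripper is mounted at the origin on the work surface. World frame = base frame: x ahead of the robot, y to its left, z up, the work surface at z = 0. Lengths are in m, angles in rad, forces in N, time in s.
With the tool pointing down it reaches from about 0.275 to 0.825 m from the base axis. Payload 5.2 kg.
Tool frame: the origin (TCP) lies on the centre line of the jaws, within the pads' length; the fingertips stand 17 mm ahead of it and the grasp point (between the pads) lies 2 mm behind it; z points along the fingers, y is the direction in which the jaws open and shut (so a half turn about z gives the same grasp; the last joint's range is limited). The gripper opens to 93 mm and grips with 3 to 60 N. Pads are 15 mm wide; open, the fingers measure 128 mm over their backs; the gripper's body (75 mm by 188 mm) begins 65 mm behind the grasp point.
Start: joints at [0.944, 0.259, 1.535, -0, 1.348, -0.203], TCP at [0.226, 0.501, 0.236] pointing down, gripper open.
Joint ranges: [-3.14, 3.14], [-0.91, 2.08], [0.19, 2.58], [-1.22, 4.36], [0.22, 2.71], [-3.12, 3.12]. Speed limits (rad/s): [2.57, 2.57, 3.14, 3.14, 3.14, 3.14].

### API

Orientations are given as a rotation vector (axis times angle).
In Python, from cell import * gives the robot as it stands.
- The arm moves only by the tool drive_tool, never from a script. Its argument "rows" is a list of rows, each a list of 3 entries, a list of its own where there are three numbers: the turn, a rotation vector about the tool's x, y, z in rad, then the shift along the tool's x, y, z in mm, then the opening, from -1 (shut) to 1 (fully open). In form: [[[rx, ry, rz], [tx, ty, tz], claw], ...]. A call has 1 to 8 rows; each row shifts and turns the commanded pose from where the row before left it, along the tool's axes as they then stand; what a row does not reach is not made up. A row lasts 1/10 s, in which the tool goes at most 50 mm and 8.59 degrees, less where a joint would pass 70% of its speed; a pose out of reach is approached as far as the arm can. A call is refused whole if a number of a shift passes 50 or a number of a turn 0.15, either way. A call with a gripper value outside its range is refused whole. The fingers move at their own pace and stop on an object; "newtons" is the grip in N (left out, the last holds). Time passes only in rows, so rows that do not move let the fingers close. It gives the time, the measured TCP pose, the force and the opening at its end, in the units of the state.
- state(): the state, without advancing time (a new reading comes with each control period).
- camera(name): name is "scene" or "top"; returns (picture, depth): 420x560x3 uint8, red, green, blue; 420x560 float32, m along the optical axis (not along the pixel's ray), 0 where there is no reading.
- get_calibration(name): a dict with "mtx" (3x3 intrinsics, pixels), "k1" (the pictures are not rectified: a ray, as slopes to the right and down, at radius r is drawn at 1 + k1 r^2 times it, then the intrinsics apply), "R" (3x3) and "t" (3): a world point X has camera coordinates R X + t. Camera axes: x right, y down, z forward; pixel columns grow to the right and rows downward; lengths in m; the calibration is good to about 2 mm. A picture is of the moment at which its call begins. get_calibration takes no time and is no camera call.
- sign_off(): hands the job in, once; it reports no verdict.
The state is a dict: "time_s": time; "joint_positions": joint angles; "qvel": joint speeds; "joint_efforts": joint torques, N m; "tcp_pos": TCP position; "ee_rot": TCP orientation; "force": force on the tool from outside, world axes, zero at the start; "wrist_torque": the same for the moment, N m; "gripper_width": opening from 0.0 (shut) to 1.0 (fully open).
Only numpy, scipy, OpenCV 4.12 (cv2) and the standard library are available. Lean on these libraries where they do the work, as an engineer would, in place of code of your own. Each camera call takes 0.05 s, during which the arm holds its last target. There are 200 camera calls.

### The job

Seal the round gauge pot on the beech shelf: first press its lid fully home, pushing on the lid itself and leaving the little vent plug in its middle standing up so that the air can escape. Then turn the lock collar clockwise by its lever post until the lever stands in line with the locked mark, midway between the two prongs, and only after that press the vent plug fully home. Leave the mug, the snap gauge and the brass ring where they are.

Things in the scene. Friction and masses are not known exactly. Their poses are not given: they have to be found in the camera images.
- pot: Aluminium round pot fixed on the beech shelf, 60 mm high, wall 112 mm, foot 128 mm across. Origin: centre of its underside, on the shelf, 40 mm above the bench; x axis points to the locked mark. Two prongs, 8 mm wide, 30 to 42 mm above the underside, stick out level to 100 mm from the axis, 0.22 rad either side of x; the mark is midway between them. The lever passes over them.
- lid_top (a point): Centre of the lid's top face, on the pot's axis; moves with the lid. Flat steel disc, 100 mm across, 10 mm thick, on a black rubber spigot; the vent plug is in its middle, so the free ring from 12 to 50 mm from the axis can be pressed. Its top is 84 mm above the pot's underside at lid joint 0, 70 mm when home.
- lid (a joint): How far the lid is pressed into the pot, m: 0 = 14 mm proud, 0.014 = fully home on its stop. Starts at 0 to 0.007. It slides straight down however off-centre it is pressed, takes about 8 N, and stays where it is left.
- post_top (a point): Centre of the top of the upright post on the collar's lever: blackened steel, 14 mm across, 40 mm tall, 92 mm from the pot's axis, 56 to 96 mm above the pot's underside. The flat lever under it is 12 mm wide, 8 mm thick and reaches 102 mm from the axis. The collar is a ring round the pot, 128 mm across, 46 to 58 mm above the pot's underside.
- collar (a joint): Turn of the lock collar about the pot's vertical axis, rad, growing clockwise seen from above. 1.4 = at the locked mark; at value q the lever points 1.4 - q rad anticlockwise of the pot's x axis. Range 0 to 1.9: it can go past the mark (and be pushed back). Starts at 0 to 0.6. Takes about 3 N at the post; stays where it is left.
- mark (a point): The point where post_top stands when the lever is exactly at the locked mark: 92 mm from the pot's axis along its x axis, 96 mm above its underside.
- plug_top (a point): Centre of the top of the vent plug's head, on the pot's axis: blackened steel disc 24 mm across, 6 mm thick, on a 12 mm stem that slides in the lid. Head top is 16 mm above the lid's top at plug joint 0 and 6 mm when home.
- plug (a joint): How far the vent plug is pressed into the lid, m: 0 = up, 0.010 = fully home, head on the lid. Starts at 0 to 0.002. Takes about 4 N, less than the lid, and stays where it is left.
- mug: White ceramic tea mug, 80 mm across, 90 mm high, standing on the shelf; origin at the centre of its underside. Bystander.
- snap_gauge: Blackened steel snap gauge lying flat, a U 100 x 82 x 14 mm; origin on its underside, 9 mm from the U's middle. Bystander.
- thread_ring: Brass thread ring lying flat, 68 mm outside, 36 mm bore, 18 mm high; origin at the centre of its underside. Bystander.

How it is judged:
On the way, in this order (a step that is already met when the one before it is completed fails the run):
1. the lid is pressed home, within 1.8 mm of its stop, with the vent plug still up (value of joint lid above 0.0122 m and value of joint plug below 0.006 m), for 0.2 s.
2. the collar's lever stands at the locked mark, within 0.12 rad, with the lid home and the vent plug still up (all of step 1 and value of joint collar between 1.28 and 1.52 rad), for 0.2 s.
3. the vent plug is pressed home, within 1.8 mm of its stop (value of joint plug above 0.0082 m), for 0.2 s.
At the end, for the whole second after the job is handed in: The lid and the vent plug are both within 1.8 mm of fully home and the collar's lever is within 0.12 rad of the locked mark (value of joint lid above 0.0122 m and value of joint plug above 0.0082 m and value of joint collar between 1.28 and 1.52 rad); the robot touches nothing.
It fails at once if the mug is shifted by more than 30 mm or tipped (distance of mug from where it was at the start of the episode above 0.03 m or angle between mug's own z axis and vertical above 0.4 rad).
It fails at once if the snap gauge is shifted by more than 30 mm (distance of snap_gauge from where it was at the start of the episode above 0.03 m).
It fails at once if the brass ring is shifted by more than 30 mm (distance of thread_ring from where it was at the start of the episode above 0.03 m).
It also fails if it takes over 56 s, if anything falls off the work surface, if the arm or the gripper's body presses on something with over 40 N, if the wrist force passes 120 N, or if a joint passes its speed limit or range.

## Working session

There is one attempt and no reset: what is moved stays moved. The work goes in short steps, Python scripts to look and compute and a tool call to move; the robot and the scene stay as the last step left them, time stands still between calls to the robot, and variables do not carry over. Pictures are saved under pics/ and viewed, about 8 in all and at most 12, crops included, and the job is handed in when it is done.

Besides the shell and the picture viewer there is one more tool, called after "Emit:" as name(argument=value, ...) on one line, values as JSON. drive_tool: Moves the arm, as the interface text tells. Its arguments: {"type":"object","properties":{"rows":{"type":"array"},"newtons":{"type":"number"}},"required":["rows"]}

```bash
mkdir -p pics; ls; cat > h.py <<'E'
import numpy as np, cv2
from cell import *
def grab(n):
    p,d=camera(n); return p,d,get_calibration(n)
def world(c,d,u,v):
    K=np.array(c["mtx"]); x=(np.asarray(u)-K[0,2])/K[0,0]; y=(np.asarray(v)-K[1,2])/K[1,1]
    a,b=x,y
    for _ in range(10):
        s=1+c["k1"]*(a*a+b*b); a,b=x/s,y/s
    P=np.stack([a*d,b*d,d+0*a],-1)
    return (P-np.array(c["t"]))@np.array(c["R"])
def cloud(c,d):
    v,u=np.mgrid[:d.shape[0],:d.shape[1]]
    return world(c,d,u,v)
E
python3 - <<'E'
from h import *
for n in("scene","top"):
    p,d,c=grab(n); cv2.imwrite(f"pics/{n}0.png",p[:,:,::-1]); np.savez(f"{n}0.npz",p=p,d=d)
    print(n,c)
print(state())
E
```

```text
pics
scene {'mtx': array([[431.03396111,   0.        , 280.83734184],
       [  0.        , 431.03396111, 194.47877418],
       [  0.        ,   0.        ,   1.        ]]), 'k1': -0.06731227881353304, 'R': array([[-0.58343581,  0.81200285,  0.01593799],
       [ 0.65485011,  0.48194575, -0.58215086],
       [-0.4803894 , -0.32921067, -0.81292457]]), 't': array([ 0.35424249, -0.30490696,  1.37960624])}
top {'mtx': array([[532.53532461,   0.        , 281.52256342],
       [  0.        , 532.53532461, 209.89992754],
       [  0.        ,   0.        ,   1.        ]]), 'k1': -0.10971227978407762, 'R': array([[-0.00155498, -0.99997317, -0.00715853],
       [-0.99668663,  0.00213194, -0.08130937],
       [ 0.08132245,  0.00700837, -0.9966632 ]]), 't': array([0.01777619, 0.56554753, 1.35537368])}
{'time_s': 0.1, 'joint_positions': array([ 9.44195804e-01,  2.59220530e-01,  1.53592905e+00, -1.02849003e-05,
        1.34797392e+00, -2.02789386e-01]), 'qvel': array([-0.0003742 , -0.0018126 , -0.00217986, -0.00143389,  0.00011053,
        0.00058956]), 'joint_efforts': array([ 3.00698463e-03, -4.38209724e+01, -2.84642798e+01,  7.23662158e-02,
        3.61455849e-02, -9.97020970e-05]), 'tcp_pos': array([0.22589573, 0.50099008, 0.23494539]), 'ee_rot': array([-6.60618440e-01, -3.07072718e+00,  2.20673822e-03]), 'force': array([-0.29901189, -0.68447245,  0.54980841]), 'wrist_torque': array([-0.02847788,  0.01096919, -0.06211241]), 'gripper_width': 1.0002421076864998}
```

View pics/scene0.png

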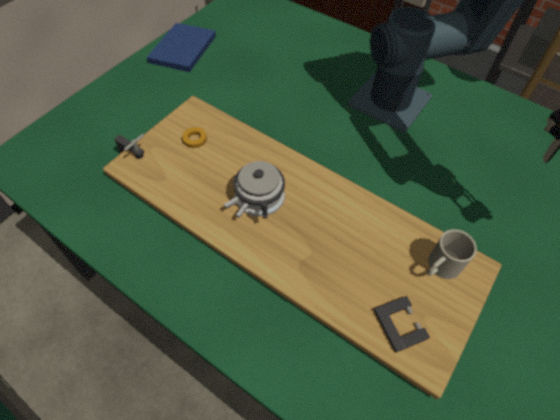

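View pics/top0.png

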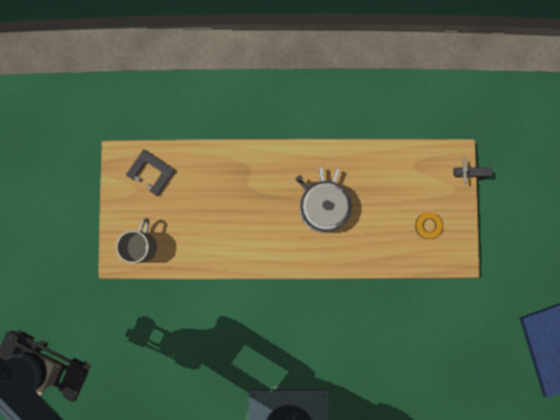

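The scene view shows the pot at (260,187) with its prongs at (235,205) and the post at (265,210). In the top view the lid is at (326,206), the plug at (328,205), the post at (301,181) and the prongs at (323,173) and (337,174). The mug and gauge are far left and the ring is at (429,225).

```bash
python3 - <<'E'
from h import *
for n,(u0,u1,v0,v1) in(("top",(285,365,160,245)),("scene",(215,295,155,220))):
    z=np.load(f"{n}0.npz"); c=get_calibration(n); W=cloud(c,z["d"])
    S=W[v0:v1,u0:u1].reshape(-1,3)
    p=cv2.resize(z["p"][v0:v1,u0:u1,::-1],None,fx=7 if n=="top" else 8,fy=7 if n=="top" else 8,interpolation=cv2.INTER_CUBIC)
    cv2.imwrite(f"pics/{n}crop.png",p)
    h,b=np.histogram(S[:,2],np.arange(.03,.17,.004))
    print(n,[(round(x,3),int(k)) for x,k in zip(b,h)])
    np.savez(n+"W.npz",W=W)
E
```

```text
top [(np.float64(0.03), 37), (np.float64(0.034), 615), (np.float64(0.038), 2261), (np.float64(0.042), 1378), (np.float64(0.046), 152), (np.float64(0.05), 25), (np.float64(0.054), 11), (np.float64(0.058), 0), (np.float64(0.062), 1), (np.float64(0.066), 0), (np.float64(0.07), 5), (np.float64(0.074), 7), (np.float64(0.078), 35), (np.float64(0.082), 48), (np.float64(0.086), 15), (np.float64(0.09), 50), (np.float64(0.094), 232), (np.float64(0.098), 399), (np.float64(0.102), 139), (np.float64(0.106), 7), (np.float64(0.11), 24), (np.float64(0.114), 394), (np.float64(0.118), 668), (np.float64(0.122), 168), (np.float64(0.126), 12), (np.float64(0.13), 33), (np.float64(0.134), 52), (np.float64(0.138), 12), (np.float64(0.142), 2), (np.float64(0.146), 0), (np.float64(0.15), 0), (np.float64(0.154), 0), (np.float64(0.158), 0), (np.float64(0.162), 0)]
scene [(np.float64(0.03), 14), (np.float64(0.034), 1034), (np.float64(0.038), 1659), (np.float64(0.042), 98), (np.float64(0.046), 108), (np.float64(0.05), 99), (np.float64(0.054), 28), (np.float64(0.058), 22), (np.float64(0.062), 36), (np.float64(0.066), 28), (np.float64(0.07), 35), (np.float64(0.074), 31), (np.float64(0.078), 75), (np.float64(0.082), 31), (np.float64(0.086), 43), (np.float64(0.09), 68), (np.float64(0.094), 366), (np.float64(0.098), 207), (np.float64(0.102), 8), (np.float64(0.106), 28), (np.float64(0.11), 63), (np.float64(0.114), 748), (np.float64(0.118), 236), (np.float64(0.122), 6), (np.float64(0.126), 20), (np.float64(0.13), 68), (np.float64(0.134), 19), (np.float64(0.138), 0), (np.float64(0.142), 0), (np.float64(0.146), 0), (np.float64(0.15), 0), (np.float64(0.154), 0), (np.float64(0.158), 0), (np.float64(0.162), 0)]
```

View pics/topcrop.png

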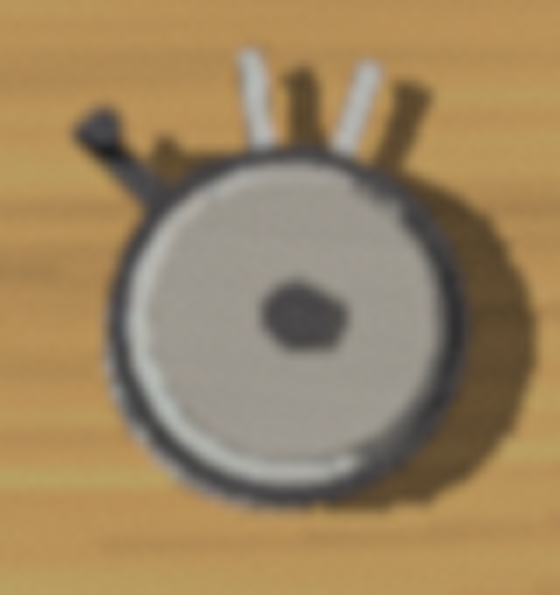

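View pics/scenecrop.png

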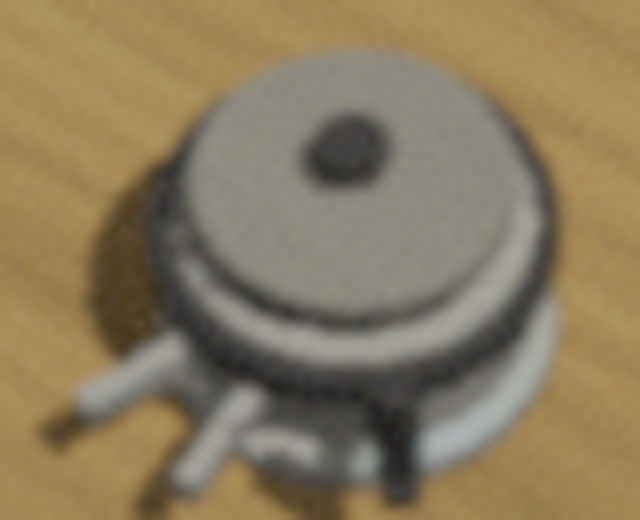

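The top crop shows the plug at full-image pixel (328.5,205.5), the post top at (299,177) and the prong tips at (320.5,167) and (338,169). The scene crop shows the lid proud of the wall and the plug up.

```bash
python3 - <<'E'
from h import *
from scipy.optimize import least_squares
c0=None
for n,(u0,u1,v0,v1) in(("top",(285,365,160,245)),("scene",(215,295,155,220))):
    S=np.load(n+"W.npz")["W"][v0:v1,u0:u1].reshape(-1,3)
    L=S[(S[:,2]>.112)&(S[:,2]<.125)]
    c,r=cv2.minEnclosingCircle(L[:,:2].astype(np.float32))
    m=np.median(L,0); print(n,"lid mean",L.mean(0),"med z",m[2],"enc",c,r)
    ctr=L[:,:2].mean(0)
    R=np.hypot(*(S[:,:2]-ctr).T)
    P=S[(S[:,2]>.127)&(R<.03)]; print(" plug",P.mean(0),np.median(P[:,2]),len(P))
    Q=S[(S[:,2]>.125)&(R>.07)]; print(" post",Q.mean(0) if len(Q) else 0,len(Q))
    Q=S[(S[:,2]>.094)&(R>.068)&(R<.11)]; print(" lever",Q.mean(0) if len(Q) else 0,len(Q))
    G=S[(S[:,2]>.073)&(S[:,2]<.089)&(R>.07)&(R<.105)]; G=G-np.r_[ctr,0]
    a=np.arctan2(G[:,1],G[:,0]); print(" prong ang",np.histogram(a,np.arange(-1.6,1.6,.1)))
    A=S[(S[:,2]>.09)&(S[:,2]<.107)&(R<.068)]; print("collar enc",cv2.minEnclosingCircle(A[:,:2].astype(np.float32)))
c=get_calibration("top")
def ray(u,v,z):
    a=world(c,.5,u,v);b=world(c,1.5,u,v); return a+(b-a)*(z-a[2])/(b[2]-a[2])
print("px plug",ray(328.5,205.5,.1335),"post",ray(299,177,.136),"prongs",ray(320.8,167.2,.082),ray(337.9,169.2,.082))
E
```

```text
top lid mean [ 0.56997345 -0.09136679  0.11913402] med z 0.11913109732960663 enc (0.5842267274856567, -0.07541439682245255) 0.07121380418539047
 plug [ 0.5701868 -0.0916141  0.1343721] 0.1345987568314445 78
 post [ 0.56493999 -0.01369643  0.61891566] 47
 lever [ 0.62959702 -0.03055418  0.11461522] 70
 prong ang (array([ 0,  0,  0,  0,  0,  0,  0,  0,  0,  0,  0,  0, 32,  8,  0,  0, 19,
       25,  0,  0,  0,  0,  0,  0,  0,  0,  0,  0,  0,  0,  0]), array([-1.60000000e+00, -1.50000000e+00, -1.40000000e+00, -1.30000000e+00,
       -1.20000000e+00, -1.10000000e+00, -1.00000000e+00, -9.00000000e-01,
       -8.00000000e-01, -7.00000000e-01, -6.00000000e-01, -5.00000000e-01,
       -4.00000000e-01, -3.00000000e-01, -2.00000000e-01, -1.00000000e-01,
        1.33226763e-15,  1.00000000e-01,  2.00000000e-01,  3.00000000e-01,
        4.00000000e-01,  5.00000000e-01,  6.00000000e-01,  7.00000000e-01,
        8.00000000e-01,  9.00000000e-01,  1.00000000e+00,  1.10000000e+00,
        1.20000000e+00,  1.30000000e+00,  1.40000000e+00,  1.50000000e+00]))
collar enc ((0.5715341567993164, -0.09041154
[... 636 characters left out ...]
1,
       -8.00000000e-01, -7.00000000e-01, -6.00000000e-01, -5.00000000e-01,
       -4.00000000e-01, -3.00000000e-01, -2.00000000e-01, -1.00000000e-01,
        1.33226763e-15,  1.00000000e-01,  2.00000000e-01,  3.00000000e-01,
        4.00000000e-01,  5.00000000e-01,  6.00000000e-01,  7.00000000e-01,
        8.00000000e-01,  9.00000000e-01,  1.00000000e+00,  1.10000000e+00,
        1.20000000e+00,  1.30000000e+00,  1.40000000e+00,  1.50000000e+00]))
collar enc ((0.5744311213493347, -0.09212382137775421), 0.06581851840019226)
px plug [ 0.5668497 -0.0959937  0.1335   ] post [ 0.63512118 -0.02593113  0.136     ] prongs [ 0.66748681 -0.08187874  0.082     ] [ 0.66239095 -0.12455472  0.082     ]
```

Emit:
drive_tool(rows=[[[0,0,0],[-31,-22,0],0.18],[[0,0,0],[-31,-22,0],0.18],[[0,0,0],[-31,-22,0],0.18],[[0,0,0],[-31,-22,0],0.18],[[0,0,0],[-31,-22,0],0.18],[[0,0,0],[-31,-22,0],0.18]], newtons=10)

```text
time_s: 0.7
tcp_pos: [0.3417, 0.3031, 0.2354]
ee_rot: [-0.66, -3.071, 0.001]
force: [0.8, 0.2, 0.1]
gripper_width: 0.598
```

Emit:
drive_tool(rows=[[[0,0,0],[-31,-22,0],0.18],[[0,0,0],[-31,-22,0],0.18],[[0,0,0],[-31,-22,0],0.18],[[0,0,0],[-31,-22,0],0.18],[[0,0,0],[-31,-22,0],0.18],[[0,0,0],[-31,-22,0],0.18]])

```text
time_s: 1.3
tcp_pos: [0.457, 0.1063, 0.2354]
ee_rot: [-0.661, -3.071, -0.0]
force: [1.1, 0.4, -0.6]
gripper_width: 0.585
```

Emit:
drive_tool(rows=[[[0,0,0],[-31,-22,0],0.18],[[0,0,0],[-31,-22,0],0.18],[[0,0,0],[-31,-22,0],0.18],[[0,0,0],[-31,-22,0],0.18],[[0,0,0],[-31,-22,0],0.18],[[0,0,0],[-31,-22,0],0.18]])

```text
time_s: 1.9
tcp_pos: [0.5723, -0.0905, 0.2351]
ee_rot: [-0.661, -3.07, -0.0]
force: [-0.1, 0.4, 0.8]
gripper_width: 0.589
```

Emit:
drive_tool(rows=[[[0,0,0.147],[0,0,0],0.18],[[0,0,0.147],[0,0,0],0.18],[[0,0,0.147],[0,0,0],0.18],[[0,0,0.147],[0,0,0],0.18],[[0,0,0.147],[0,0,0],0.18],[[0,0,0.147],[0,0,0],0.18],[[0,0,0.147],[0,0,0],0.18]])

```text
time_s: 2.6
tcp_pos: [0.5716, -0.089, 0.2351]
ee_rot: [-2.093, -2.341, 0.001]
force: [-0.3, -0.0, -0.8]
gripper_width: 0.591
```

Emit:
drive_tool(rows=[[[0,0,0.147],[0,0,0],0.18],[[0,0,0.147],[0,0,0],0.18],[[0,0,0.147],[0,0,0],0.18],[[0,0,0.147],[0,0,0],0.18],[[0,0,0.147],[0,0,0],0.18],[[0,0,0.147],[0,0,0],0.18],[[0,0,0],[0,0,0],0.18],[[0,0,0],[0,0,0],0.18]])

```text
time_s: 3.4
tcp_pos: [0.5718, -0.089, 0.2353]
ee_rot: [-2.887, -1.239, 0.001]
force: [-0.2, -0.1, 0.6]
gripper_width: 0.594
```

```bash
cat >> h.py <<'E'
from scipy.spatial.transform import Rotation as Ro
def rel(P,yaw):
    "shift (mm, tool axes) and turn needed to bring the TCP to P, jaws' y at yaw, pointing down"
    s=state(); R=Ro.from_rotvec(s["ee_rot"]); y=np.array([np.cos(yaw),np.sin(yaw),0]); z=np.array([0,0,-1.])
    T=Ro.from_matrix(np.c_[np.cross(y,z),y,z])
    print("t",s["time_s"],"tcp",s["tcp_pos"].round(4),"F",s["force"].round(1),"w",round(s["gripper_width"],3),
      "shift",(R.inv().apply(np.array(P)-s["tcp_pos"])*1e3).round(1),"turn",(R.inv()*T).as_rotvec().round(3))
E
python3 -c "
from h import *
rel((.571,-.0925,.160),-.766); print(state()['joint_positions'].round(2))"
```

```text
t 3.4 tcp [ 0.5718 -0.089   0.2353] F [-0.2 -0.1  0.6] w 0.594 shift [-3.   1.9 75.3] turn [-0.001  0.     0.006]
[-0.35  0.31  1.46 -0.    1.37  0.41]
```

Emit:
drive_tool(rows=[[[0,0,0],[-3,2,30],0.18],[[0,0,0],[0,0,30],0.18],[[0,0,0],[0,0,20],0.18],[[0,0,0],[0,0,10],0.18],[[0,0,0],[0,0,4],0.18],[[0,0,0],[0,0,0],0.18]])

```text
time_s: 4.0
tcp_pos: [0.5715, -0.0927, 0.1418]
ee_rot: [2.889, 1.235, 0.0]
force: [-0.7, 0.3, 0.9]
gripper_width: 0.59
```

Emit:
drive_tool(rows=[[[0,0,0],[0,0,2],0.18],[[0,0,0],[0,0,2],0.18],[[0,0,0],[0,0,2],0.18],[[0,0,0],[0,0,2],0.18],[[0,0,0],[0,0,0],0.18]])

```text
time_s: 4.5
tcp_pos: [0.5717, -0.0927, 0.1343]
ee_rot: [2.889, 1.233, 0.001]
force: [-0.0, 0.7, 3.6]
gripper_width: 0.592
```

Contact is starting, as expected at TCP z ≈ 0.135. I keep pressing.

Emit:
drive_tool(rows=[[[0,0,0],[0,0,2],0.18],[[0,0,0],[0,0,2],0.18],[[0,0,0],[0,0,2],0.18],[[0,0,0],[0,0,0],0.18]])

```text
time_s: 4.9
tcp_pos: [0.5717, -0.0927, 0.1284]
ee_rot: [2.889, 1.233, 0.001]
force: [-0.8, 0.6, 3.7]
gripper_width: 0.59
```

Emit:
drive_tool(rows=[[[0,0,0],[0,0,1],0.18],[[0,0,0],[0,0,1],0.18],[[0,0,0],[0,0,0],0.18]])

```text
time_s: 5.2
tcp_pos: [0.5717, -0.0928, 0.1273]
ee_rot: [2.888, 1.233, 0.002]
force: [-1.3, 0.7, 10.3]
gripper_width: 0.592
```

Emit:
drive_tool(rows=[[[0,0,0],[0,0,1],0.18],[[0,0,0],[0,0,1],0.18],[[0,0,0],[0,0,0],0.18]])

```text
time_s: 5.5
tcp_pos: [0.5717, -0.0927, 0.1272]
ee_rot: [2.888, 1.233, 0.003]
force: [-6.3, 1.6, 23.4]
gripper_width: 0.588
```

The lid is on its stop: force is rising with no further motion. Next I lift and go over the post.

Emit:
drive_tool(rows=[[[0,0,0],[0,0,-10],0.18],[[0,0,0],[0,0,-30],0.18],[[0,0,0],[0,0,-30],0.18],[[0,0,0],[0,0,0],0.18]])

```text
time_s: 5.9
tcp_pos: [0.5738, -0.0935, 0.1981]
ee_rot: [2.884, 1.231, 0.009]
force: [0.9, -0.3, 0.1]
gripper_width: 0.59
```

```bash
python3 -c "
from h import *
rel((.635,-.0265,.127),-.766)
for n in('scene','top'):
    p,d,c=grab(n);W=cloud(c,d).reshape(-1,3)
    R=np.hypot(*(W[:,:2]-[.5715,-.0925]).T)
    L=W[(R>.02)&(R<.044)&(W[:,2]>.09)&(W[:,2]<.128)];P=W[(R<.009)&(W[:,2]>.1)&(W[:,2]<.15)]
    print(n,len(L),np.median(L[:,2]),len(P),np.median(P[:,2]))
    cv2.imwrite(f'pics/{n}1.png',p[:,:,::-1])"
```

```text
t 5.9 tcp [ 0.5738 -0.0935  0.1981] F [ 0.9 -0.3  0.1] w 0.59 shift [90.5 -2.6 71.4] turn [ 0.007 -0.003  0.002]
scene 633 0.10863700651313712 55 0.123503948947596
top 26 0.11171994072578072 0 nan
  return _methods._mean(a, axis=axis, dtype=dtype,
  ret = ret.dtype.type(ret / rcount)
```

The lid is home (top dropped about 8 mm to z ≈ 0.109) and the plug is still up, about 15 mm above it. Next I move over the post.

Emit:
drive_tool(rows=[[[0,0,0],[30,-1,0],0.18],[[0,0,0],[30,-1,0],0.18],[[0,0,0],[30,0,0],0.18],[[0,0,0],[0,0,0],0.18]])

```text
time_s: 6.4
tcp_pos: [0.633, -0.0235, 0.1914]
ee_rot: [-2.886, -1.236, 0.002]
force: [-0.1, -0.9, -0.7]
gripper_width: 0.59
```

Emit:
drive_tool(rows=[[[0,0,0],[0,0,20],0.18],[[0,0,0],[0,0,20],0.18],[[0,0,0],[0,0,15],0.18],[[0,0,0],[0,0,10],0.18],[[0,0,0],[0,0,5],0.18],[[0,0,0],[0,0,0],0.18]])

```text
time_s: 7.0
tcp_pos: [0.6315, -0.0264, 0.1227]
ee_rot: [-2.889, -1.232, 0.003]
force: [0.6, -0.0, -0.4]
gripper_width: 0.589
```

```bash
python3 -c "
from h import *
rel((.635,-.0265,.127),-.766)
p,d,c=grab('scene')
cv2.imwrite('pics/s2.png',cv2.resize(p[120:260,190:350,::-1],None,fx=4,fy=4,interpolation=cv2.INTER_CUBIC))"
```

```text
t 7.0 tcp [ 0.6315 -0.0264  0.1227] F [ 0.6 -0.  -0.4] w 0.589 shift [ 2.4  2.6 -4.3] turn [-0.002  0.001  0.002]
```

View pics/s2.png

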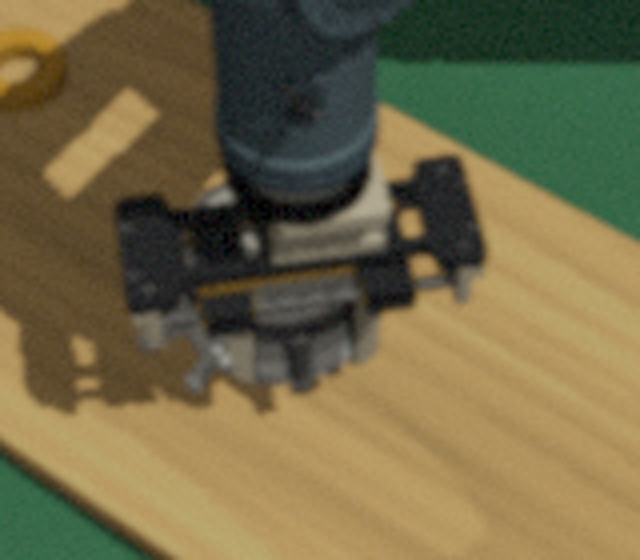

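The post, at crop (300,360), stands between the fingers at (220,350) and (370,340). I narrow the jaws to cage it loosely and then swing along the arc.

Emit:
drive_tool(rows=[[[0,0,0],[2,2,-4],-0.57],[[0,0,0],[0,0,0],-0.57],[[0,0,0],[0,0,0],-0.57],[[0,0,0],[0,0,0],-0.57],[[0,0,0],[0,0,0],-0.57]], newtons=10)

```text
time_s: 7.55
tcp_pos: [0.6349, -0.0262, 0.1278]
ee_rot: [2.889, 1.233, 0.0]
force: [0.8, 0.5, 0.0]
gripper_width: 0.231
```

```bash
python3 -c "
from h import *
rel((.635,-.0265,.127),-.766)"
```

```text
t 7.55 tcp [ 0.6349 -0.0262  0.1278] F [0.8 0.5 0. ] w 0.231 shift [-0.2  0.3  0.8] turn [ 0.    -0.     0.002]
```

Emit:
drive_tool(rows=[[[0,0,0.1],[-0.5,9.2,0],-0.57],[[0,0,0.1],[-0.5,9.2,0],-0.57],[[0,0,0.1],[-0.5,9.2,0],-0.57],[[0,0,0.1],[-0.5,9.2,0],-0.57],[[0,0,0],[0,0,0],-0.57]])

```text
time_s: 8.05
tcp_pos: [0.6559, -0.0569, 0.1275]
ee_rot: [-3.077, -0.632, 0.0]
force: [-0.5, 0.3, -0.4]
gripper_width: 0.218
```

```bash
python3 -c "
from h import *
a=.805-.4
rel((.571+.092*np.cos(a),-.0925+.092*np.sin(a),.127),a-np.pi/2)"
```

```text
t 8.05 tcp [ 0.6559 -0.0569  0.1275] F [-0.5  0.3 -0.4] w 0.218 shift [-0.  -0.8  0.5] turn [-0.  0.  0.]
```

Emit:
drive_tool(rows=[[[0,0,0.1],[-0.5,9.2,0],-0.57],[[0,0,0.1],[-0.5,9.2,0],-0.57],[[0,0,0.1],[-0.5,9.2,0],-0.57],[[0,0,0.1],[-0.5,9.2,0],-0.57],[[0,0,0.08],[-0.3,7.4,0],-0.57],[[0,0,0.06],[-0.2,5.5,0],-0.57],[[0,0,0],[0,0,0],-0.57]])

```text
time_s: 8.75
tcp_pos: [0.6621, -0.1051, 0.1275]
ee_rot: [-3.135, 0.207, 0.0]
force: [-0.5, -0.1, 0.3]
gripper_width: 0.216
```

```bash
python3 -c "
from h import *
a=-.11
rel((.571+.092*np.cos(a),-.0925+.092*np.sin(a),.127),a-np.pi/2)
P=state()['tcp_pos'];print(np.arctan2(P[1]+.0925,P[0]-.571))"
```

```text
t 8.75 tcp [ 0.6621 -0.1051  0.1275] F [-0.5 -0.1  0.3] w 0.216 shift [ 0.1 -2.6  0.5] turn [-0.     0.    -0.022]
-0.13775349534246223
```

Emit:
drive_tool(rows=[[[0,0,0],[0,0,0],-0.1],[[0,0,0],[0,0,0],-0.1],[[0,0,0],[0,0,-20],-0.1],[[0,0,0],[0,0,-30],-0.1],[[0,0,0],[0,0,-30],-0.1]])

```text
time_s: 9.25
tcp_pos: [0.6619, -0.1048, 0.208]
ee_rot: [-3.135, 0.206, 0.002]
force: [-0.2, -0.8, 0.4]
gripper_width: 0.452
```

Emit:
drive_tool(rows=[[[0,0,0],[0,-40,0],-1],[[0,0,0],[0,-40,0],-1],[[0,0,0],[0,-40,0],-1],[[0,0,0],[0,-40,0],-1],[[0,0,0],[0,-40,0],-1],[[0,0,0],[0,0,0],-1],[[0,0,0],[0,0,0],-1]])

```text
time_s: 9.95
tcp_pos: [0.6886, 0.0943, 0.2075]
ee_rot: [3.134, -0.203, -0.0]
force: [0.5, -0.7, 0.5]
gripper_width: 0.005
```

```bash
python3 -c "
from h import *
rel((.5715,-.0925,.16),-1.7)
p,d,c=grab('top')
cv2.imwrite('pics/t3.png',cv2.resize(p[150:250,260:380,::-1],None,fx=6,fy=6,interpolation=cv2.INTER_CUBIC))"
```

```text
t 9.95 tcp [0.6886 0.0943 0.2075] F [ 0.5 -0.7  0.5] w 0.005 shift [-92.  200.4  47.6] turn [ 0.001  0.    -0.   ]
```

View pics/t3.png

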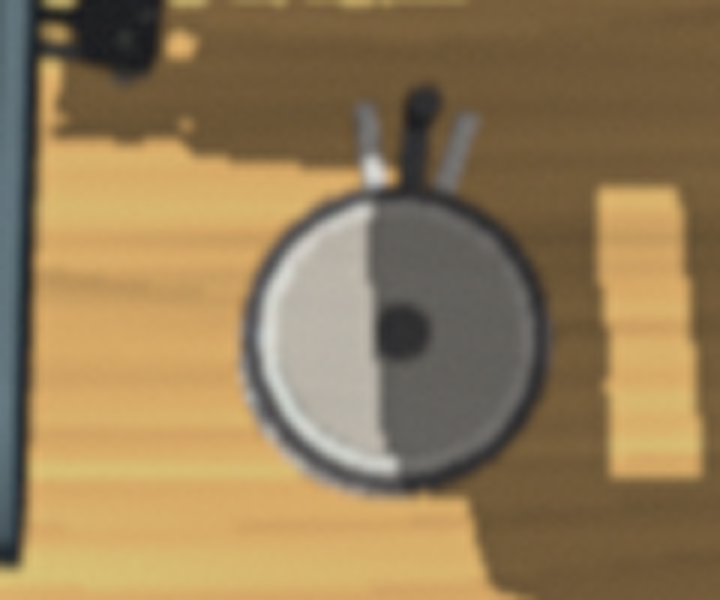

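The lever lies between the prongs: post top at crop (423,103), prong tips at (365,106) and (471,116), plug at (402,331). I check the angle numerically.

```bash
python3 -c "
from h import *
c=get_calibration('top')
def ray(u,v,z):
    u=260+u/6;v=150+v/6
    a=world(c,.5,u,v);b=world(c,1.5,u,v); return (a+(b-a)*(z-a[2])/(b[2]-a[2]))[:2]
o=ray(402,331,.126);P=ray(423,103,.136);A=ray(365,106,.082);B=ray(471,116,.082)
print(o,P,A,B)
for o in (o,np.array([.5715,-.0925]),np.array([.57,-.0935])):
    g=[np.arctan2(*(q-o)[::-1]) for q in(P,A,B)]; print(np.round(g,3),'err',g[0]-(g[1]+g[2])/2,[round(float(np.hypot(*(q-o))),3) for q in(P,A,B)])
"
```

```text
[ 0.56833215 -0.09301352] [ 0.6587503  -0.10146616] [ 0.66630889 -0.08195157] [ 0.66205323 -0.12605086]
[-0.093  0.112 -0.339] err 0.020026343365991572 [0.091, 0.099, 0.099]
[-0.102  0.111 -0.355] err 0.019607758413420454 [0.088, 0.095, 0.097]
[-0.09   0.119 -0.34 ] err 0.020753533852279932 [0.089, 0.097, 0.098]
```

The lever is within about 0.02 rad of the mark. Next comes the plug, with the jaws shut.

Emit:
drive_tool(rows=[[[0,0,0],[-18.5,40,0],-1],[[0,0,0],[-18.5,40,0],-1],[[0,0,0],[-18.5,40,0],-1],[[0,0,0],[-18.5,40,0],-1],[[0,0,0],[-18.5,40,0],-1],[[0,0,0],[0,0,0],-1]])

```text
time_s: 10.6
tcp_pos: [0.5676, -0.0987, 0.208]
ee_rot: [3.132, -0.219, -0.002]
force: [0.1, -0.1, 0.8]
gripper_width: 0.003
```

Emit:
drive_tool(rows=[[[0,0,0],[0,0,25],-1],[[0,0,0],[0,0,20],-1],[[0,0,0],[0,0,13],-1],[[0,0,0],[0,0,5],-1],[[0,0,0],[0,0,2],-1],[[0,0,0],[0,0,2],-1],[[0,0,0],[0,0,0],-1]])

```text
time_s: 11.3
tcp_pos: [0.5711, -0.0929, 0.1413]
ee_rot: [3.134, -0.209, 0.002]
force: [0.0, -1.0, -0.4]
gripper_width: 0.005
```

Emit:
drive_tool(rows=[[[0,0,0],[0,0,2],-1],[[0,0,0],[0,0,2],-1],[[0,0,0],[0,0,2],-1],[[0,0,0],[0,0,0],-1]])

```text
time_s: 11.7
tcp_pos: [0.5713, -0.0929, 0.1348]
ee_rot: [3.134, -0.209, 0.003]
force: [1.4, -0.9, 2.2]
gripper_width: 0.009
```

Emit:
drive_tool(rows=[[[0,0,0],[0,0,1],-1],[[0,0,0],[0,0,1],-1],[[0,0,0],[0,0,1],-1],[[0,0,0],[0,0,0],-1]])

```text
time_s: 12.1
tcp_pos: [0.5713, -0.0929, 0.1332]
ee_rot: [3.134, -0.209, 0.003]
force: [-1.5, 1.4, 11.6]
gripper_width: 0.004
```

Emit:
drive_tool(rows=[[[0,0,0],[0,0,1],-1],[[0,0,0],[0,0,1],-1],[[0,0,0],[0,0,0],-1],[[0,0,0],[0,0,0],-1]])

```text
time_s: 12.5
tcp_pos: [0.5714, -0.093, 0.1331]
ee_rot: [3.134, -0.209, 0.005]
force: [-5.0, 1.7, 23.3]
gripper_width: 0.003
```

The plug is on its stop (TCP z 0.1331 steady, 23 N). I lift straight up, move aside and check.

Emit:
drive_tool(rows=[[[0,0,0],[0,0,-10],-1],[[0,0,0],[0,0,-30],-1],[[0,0,0],[0,0,-40],-1],[[0,0,0],[0,0,-20],-1],[[0,0,0],[0,0,0],-1]])

```text
time_s: 13.0
tcp_pos: [0.5719, -0.0933, 0.2326]
ee_rot: [3.133, -0.209, 0.008]
force: [0.5, -0.0, -0.3]
gripper_width: 0.006
```

Emit:
drive_tool(rows=[[[0,0,0],[0,-40,0],-1],[[0,0,0],[0,-40,0],-1],[[0,0,0],[0,-40,0],-1],[[0,0,0],[0,-40,0],-1],[[0,0,0],[0,-40,0],-1],[[0,0,0],[0,0,0],-1]])

```text
time_s: 13.6
tcp_pos: [0.596, 0.1101, 0.2273]
ee_rot: [-3.133, 0.201, 0.006]
force: [-0.4, -0.2, 0.6]
gripper_width: 0.006
```

```bash
python3 -c "
from h import *
ims=[]
for n,(u,v) in(('scene',(200,140)),('top',(260,150))):
    p,d,c=grab(n);W=cloud(c,d).reshape(-1,3)
    R=np.hypot(*(W[:,:2]-[.5715,-.0925]).T)
    L=W[(R>.02)&(R<.044)&(W[:,2]>.09)&(W[:,2]<.128)];P=W[(R<.008)&(W[:,2]>.1)&(W[:,2]<.15)]
    print(n,len(L),np.median(L[:,2]),len(P),np.median(P[:,2]))
    ims.append(cv2.resize(p[v:v+100,u:u+110,::-1],None,fx=3.6,fy=3.6,interpolation=cv2.INTER_CUBIC))
cv2.imwrite('pics/f.png',np.hstack(ims));s=state();print(s['time_s'],s['force'],s['tcp_pos'])"
```

```text
scene 642 0.10843747863172641 27 0.11482147876005816
top 812 0.11103106256403143 34 0.11710984839931923
13.7 [-0.90417633 -1.2317297  -0.13905855] [0.59608424 0.10607541 0.22762616]
```

View pics/f.png

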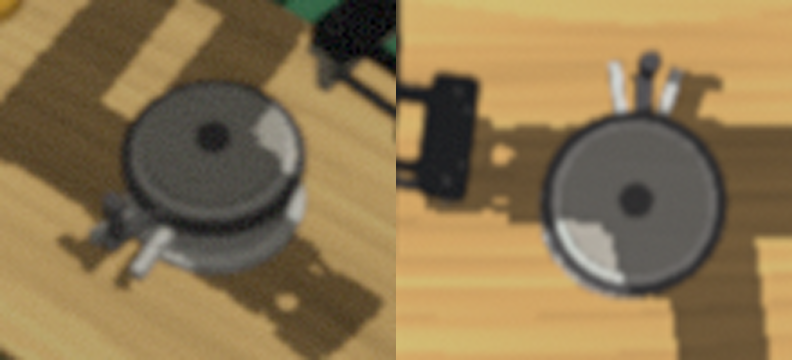

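The lid is flush, the plug head sits 6 mm above it, and the lever, at (650,65) in the right half, is between the prongs at (615,65) and (675,75). The arm is clear, so I hand in.

```bash
python3 -c "
from cell import *
print(sign_off())"
```

```text
the job is handed in; nothing more can be done
None
```

The pot is sealed and the job was handed in at 13.7 s. I pressed the lid home with the open jaws either side of the vent plug, then turned the collar to the mark with the jaws loosely round the post. Last, I pressed the plug home with the jaws shut.

What the last checks showed:
- **Lid:** its top measured 0.108 m from the scene camera and 0.111 m from the top camera, against 0.110 m when home. The two disagree by about 2.5 mm, which is roughly their calibration error. The force rising to 23 N with no further motion confirmed the stop.
- **Vent plug:** it still stood about 15 mm above the lid after the lid was pressed. It is now about 6 mm above, which is fully home, and it also stopped firmly at 23 N.
- **Lever:** it measured about 0.02 rad from the mark, against the 0.12 rad allowed. I measured this before pressing the plug; afterwards I only checked the picture, which shows it still between the prongs.
- **Bystanders:** I never worked near the mug, snap gauge or ring, but did not measure them again at the end.

No check failed. The gripper was clear of everything at hand-in.

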